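Heft three sugar tins and hold up the full one

ROBOT

A 6-joint arm with a two-finger parallel gripper is mounted at the origin on a cart in front of the work surface, level with it; the furniture and walls round the work are solid. World frame = base frame: x ahead of the robot, y to its left, z up, the work surface at z = 0. Lengths are in mm, angles in degrees, forces in N, time in s.
With the tool pointing down it reaches from about 300 to 850 mm from the base axis. Payload 4.2 kg.
Tool frame: the origin (TCP) lies on the centre line of the jaws, within the pads' length; the fingertips stand 8 mm ahead of it and the grasp point (between the pads) lies 11 mm behind it; z points along the fingers, y is the line along which they close (so a half turn about z gives the same grasp; the last joint's range is limited). The gripper opens to 91 mm and grips with 3 to 60 N. Pads are 32 mm wide; open, the fingers measure 118 mm over their backs; the gripper's body (76 mm by 178 mm) begins 60 mm behind the grasp point.
Start: joints at [63.369, 18.312, 89.639, -0, 72.044, -1.146], TCP at [247.414, 519.065, 221.976] pointing down, gripper open.
Joint ranges: [-177.97, 177.97], [-48.28, 115.42], [12.27, 149.76], [-77.06, 257.06], [2.81, 150.46], [-146.56, 146.56]. Speed limits (degrees/s): [147.25, 147.25, 180, 180, 180, 180].

INTERFACE

Orientations are given as [roll, pitch, yaw] about the fixed x, y, z axes, in that order (R = Rz(yaw) Ry(pitch) Rx(roll)).
In Python, from workcell import telemetry, eyes, ticket gives the robot as it stands. The module is installed in compiled form; this text tells all that it offers.
- The arm moves only by the shell command python3 -m crank 'ROWS' [OPENING] [FORCE]. ROWS is JSON, a list of rows, each an object of numbers: "dx", "dy", "dz": the shift along the world's x, y, z normalised to -1 to 1, where 1 is 80 cm; "yaw": the turn about the world's z normalised to -1 to 1, where 1 is 5 degrees. A call has 1 to 10 rows; each row shifts and turns the commanded pose from where the row before left it; what a row does not reach is not made up. A row lasts 1/8 s, in which the tool goes at most 62.5 mm and 10.7 degrees, less where a joint would pass 70% of its speed; a pose out of reach is approached as far as the arm can. A call with a number of a shift or a turn outside -1 to 1 is refused whole. A call with a gripper value outside its range is refused whole. OPENING is the opening, from 0 (shut) to 1 (fully open), set as the call begins (- or left out, the last holds). The fingers move at their own pace and stop on an object; FORCE is the grip in N (left out, the last holds). Time passes only in rows, so rows that do not move let the fingers close. It gives the time, the measured TCP pose, the force, the opening and the grip force at its end, in the units of the state.
- telemetry.state(): the state, without advancing time (a new reading comes with each control period).
- eyes.grab_frame(name): name is "scene" or "top" or "wrist"; returns the picture (384x512x3 uint8, red, green, blue); there is no depth.
- eyes.calibration(name): a dict with "camera_matrix" (3x3 intrinsics, pixels), "k1" (the pictures are not rectified: a ray, as slopes to the right and down, at radius r is drawn at 1 + k1 r^2 times it, then the intrinsics apply), "world_from_camera" (4x4, takes a point from camera to world coordinates). Camera axes: x right, y down, z forward; pixel columns grow to the right and rows downward; lengths in mm; the calibration is good to about 2 mm. A picture is of the moment at which its call begins: read the wrist's pose just before it. calibration takes no time and is no camera call; for the wrist camera it gives the pose at the moment of the call.
- ticket.job_done(): hands the job in; it is judged then, once.
The state is a dict: "time_s": time; "qpos": joint angles; "qvel": joint speeds; "effort": joint torques, N m; "ee_pos": TCP position; "ee_rot": TCP orientation; "force": force on the tool from outside, world axes, zero at the start; "torque": the same for the moment, N m; "gripper_width": finger opening in mm; "gripper_force": force on a finger pad.
Only numpy, scipy, OpenCV 4.12 (cv2) and the standard library are available. Lean on these libraries where they do the work, as an engineer would, in place of code of your own. Each camera call takes 0.05 s, during which the arm holds its last target. There are 200 camera calls.

TASK

The sugar jar is empty and one of the three identical closed tins in the wooden stand is the full one: find it by its weight. From the left tin to the right one, lift each tin clear of its well, feel how heavy it is and lower it back into its own well before you take the next - no dropping - and finish holding the heaviest tin upright and still, 6 cm or more above its well, with the two lighter tins standing in their wells (if the right tin is the heaviest you may simply keep hold of it). The program finishes while the gripper still holds the tin up; leave the jar, its lid and the mug alone.

Things in the scene. Friction and masses are not known exactly. Their poses are not given: they have to be found in the camera images.
- tin_left_center (a point): centre (half-way up) of the left-hand one of three identical closed tins: square, white enamel, flat steel lid that stays on; 64 x 64 mm (lid 65 x 65), 110 mm tall, 95 mm of it above the stand. z up, x and y square to its sides, yaw as the stand. Tins weigh 0.2 to 0.7 kg; the heaviest (which one varies) outweighs both others by 0.18 kg or more.
- tin_middle_center (a point): centre (half-way up) of the middle one of three identical closed tins: square, white enamel, flat steel lid that stays on; 64 x 64 mm (lid 65 x 65), 110 mm tall, 95 mm of it above the stand. z up, x and y square to its sides, yaw as the stand. Tins weigh 0.2 to 0.7 kg; the heaviest (which one varies) outweighs both others by 0.18 kg or more.
- tin_right_center (a point): centre (half-way up) of the right-hand one of three identical closed tins: square, white enamel, flat steel lid that stays on; 64 x 64 mm (lid 65 x 65), 110 mm tall, 95 mm of it above the stand. z up, x and y square to its sides, yaw as the stand. Tins weigh 0.2 to 0.7 kg; the heaviest (which one varies) outweighs both others by 0.18 kg or more.
- well_left (a point): centre of the floor of the stand's left-hand well: a square pocket 74 x 74 mm, 15 mm deep, with a 4 mm chamfer round its mouth, so a seated tin has 5 mm of play on each side. A seated tin's centre is 55 mm above this point. z up, x and y square to the well.
- well_middle (a point): centre of the floor of the stand's middle well: a square pocket 74 x 74 mm, 15 mm deep, with a 4 mm chamfer round its mouth, so a seated tin has 5 mm of play on each side. A seated tin's centre is 55 mm above this point. z up, x and y square to the well.
- well_right (a point): centre of the floor of the stand's right-hand well: a square pocket 74 x 74 mm, 15 mm deep, with a 4 mm chamfer round its mouth, so a seated tin has 5 mm of play on each side. A seated tin's centre is 55 mm above this point. z up, x and y square to the well.
- stand: dark wooden tin stand, immovable: a low block 102 mm (its x, away from the robot at yaw 0) x 312 mm (its y, left), 28 mm high; origin at the centre of its underside. Three square wells in one row along its y, 104 mm apart, middle one in the centre. It stands on the hob's wooden cover board, z = 0.054. Keep the arm clear of the microwave oven over the hob: x over 0.59, z over 0.56.
- sugar_jar: bystander: white porcelain storage jar with printed flowers, open and empty, 114 mm across and 122 mm tall, on the board behind the stand; origin at the centre of its underside, z up. Leave it alone.
- jar_lid: bystander: the jar's domed porcelain lid with a round knob, 119 mm across and 65 mm tall, lying on the board behind the stand; origin on its axis, 10 mm below its rim's underside, z up. Leave it alone.
- mug: bystander: white mug, 82 mm across and 95 mm tall, its handle to its +y, on the worktop to the right of the board; origin at the centre of its underside, z up. Leave it alone.

How it is judged (in metres and radians):
On the way, in this order (a step that is already met when the one before it is completed fails the run):
1. the left tin is lifted clear of its well (20 mm or more) between the fingers while the other two stand in theirs (z of tin_left_center in the frame of well_left above 0.075 m and contact force between the fingers and tin_left above 1 N and contact force between tin_left and stand below 0.05 N and z of tin_middle_center in the frame of well_middle below 0.06 m and horizontal distance between tin_middle_center and well_middle below 0.009 m and angle between each of tin_middle_center, tin_right_center's own z axis and vertical below 0.08 rad and z of tin_right_center in the frame of well_right below 0.06 m and horizontal distance between tin_right_center and well_right below 0.009 m), for 0.2 s.
2. the middle tin is lifted clear of its well (20 mm or more) between the fingers while the other two stand in theirs (z of tin_middle_center in the frame of well_middle above 0.075 m and contact force between the fingers and tin_middle above 1 N and contact force between tin_middle and stand below 0.05 N and z of tin_left_center in the frame of well_left below 0.06 m and horizontal distance between tin_left_center and well_left below 0.009 m and angle between each of tin_left_center, tin_right_center's own z axis and vertical below 0.08 rad and z of tin_right_center in the frame of well_right below 0.06 m and horizontal distance between tin_right_center and well_right below 0.009 m), for 0.2 s.
3. the right tin is lifted clear of its well (20 mm or more) between the fingers while the other two stand in theirs (z of tin_right_center in the frame of well_right above 0.075 m and contact force between the fingers and tin_right above 1 N and contact force between tin_right and stand below 0.05 N and z of tin_left_center in the frame of well_left below 0.06 m and horizontal distance between tin_left_center and well_left below 0.009 m and angle between each of tin_left_center, tin_middle_center's own z axis and vertical below 0.08 rad and z of tin_middle_center in the frame of well_middle below 0.06 m and horizontal distance between tin_middle_center and well_middle below 0.009 m), for 0.2 s.
At the end, for the whole second after the job is handed in: The heaviest tin is held between the fingers, 55 mm or more above its seat, upright within 0.3 rad, still (under 0.05 m/s), clear of the stand; the two lighter tins (each bears on the stand with under 4.8 N) stand untouched in their own wells, within 9 mm sideways and 5 mm in height ((((z of tin_left_center in the frame of well_left above 0.11 m and contact force between the fingers and tin_left above 1 N and contact force between tin_left and stand below 0.05 N) and angle between tin_left_center's own z axis and vertical below 0.3 rad and linear speed of tin_left below 0.05 m/s and (z of tin_middle_center in the frame of well_middle below 0.06 m and horizontal distance between tin_middle_center and well_middle below 0.009 m and angle between tin_middle_center's own z axis and vertical below 0.08 rad) and (z of tin_right_center in the frame of well_right below 0.06 m and horizontal distance between tin_right_center and well_right below 0.009 m and angle between tin_right_center's own z axis and vertical below 0.08 rad) and contact force between each of tin_middle, tin_right and stand below 4.8 N and contact force between the fingers and tin_middle below 0.05 N and contact force between the fingers and tin_right below 0.05 N) or ((z of tin_middle_center in the frame of well_middle above 0.11 m and contact force between the fingers and tin_middle above 1 N and contact force between tin_middle and stand below 0.05 N) and angle between tin_middle_center's own z axis and vertical below 0.3 rad and linear speed of tin_middle below 0.05 m/s and (z of tin_left_center in the frame of well_left below 0.06 m and horizontal distance between tin_left_center and well_left below 0.009 m and angle between tin_left_center's own z axis and vertical below 0.08 rad) and (z of tin_right_center in the frame of well_right below 0.06 m and horizontal distance between tin_right_center and well_right below 0.009 m and angle between tin_right_center's own z axis and vertical below 0.08 rad) and contact force between each of tin_left, tin_right and stand below 4.8 N and contact force between the fingers and tin_left below 0.05 N and contact force between the fingers and tin_right below 0.05 N) or ((z of tin_right_center in the frame of well_right above 0.11 m and contact force between the fingers and tin_right above 1 N and contact force between tin_right and stand below 0.05 N) and angle between tin_right_center's own z axis and vertical below 0.3 rad and linear speed of tin_right below 0.05 m/s and (z of tin_left_center in the frame of well_left below 0.06 m and horizontal distance between tin_left_center and well_left below 0.009 m and angle between tin_left_center's own z axis and vertical below 0.08 rad) and (z of tin_middle_center in the frame of well_middle below 0.06 m and horizontal distance between tin_middle_center and well_middle below 0.009 m and angle between tin_middle_center's own z axis and vertical below 0.08 rad) and contact force between each of tin_left, tin_middle and stand below 4.8 N and contact force between the fingers and tin_left below 0.05 N and contact force between the fingers and tin_middle below 0.05 N))); the arm keeps its last pose, push and grip.
It fails at once if a tin is let go while more than 12 mm above its well floor ((z of tin_left_center in the frame of well_left above 0.067 m and contact force between the fingers and tin_left below 0.02 N) or (z of tin_middle_center in the frame of well_middle above 0.067 m and contact force between the fingers and tin_middle below 0.02 N) or (z of tin_right_center in the frame of well_right above 0.067 m and contact force between the fingers and tin_right below 0.02 N)).
It fails at once if the open sugar jar, its lid or the mug is pushed more than 25 mm (distance of any of sugar_jar, jar_lid, mug from where it was at the start of the episode above 0.025 m).
It also fails if it takes over 67 s, if anything falls off the work surface, if the arm or the gripper's body presses on something with over 40 N, if the wrist force passes 120 N, or if a joint passes its speed limit or range.

## Working session

There is one attempt and no reset: what is moved stays moved. The work goes in short steps, Python scripts to look and compute and a shell command to move; the robot and the scene stay as the last step left them, time stands still between calls to the robot, and variables do not carry over. Pictures are saved under pics/ and viewed, at most 10 in all, crops included, and the job is handed in when it is done.

```bash
mkdir -p pics; python3 - <<'E'
from workcell import telemetry, eyes
import cv2
print(telemetry.state())
for n in ("top","scene"):
    f=eyes.grab_frame(n); cv2.imwrite(f"pics/{n}0.png",cv2.resize(f[:,:,::-1],(800,600),interpolation=cv2.INTER_CUBIC))
    print(eyes.calibration(n))
E
```

```text
{'time_s': 0.0, 'qpos': array([ 6.33698844e+01,  1.83505738e+01,  8.97045432e+01, -9.81951258e-04,
        7.20445217e+01, -1.14748151e+00]), 'qvel': array([-0.08158277, -0.09566739, -0.01708632, -0.03614365, -0.14830826,
       -0.02654497]), 'effort': array([ 7.81135914e-04, -4.12463021e+01, -2.31976354e+01,  7.28213880e-02,
        4.56585386e-02, -1.35243058e-04]), 'ee_pos': array([247.18877196, 518.62181061, 221.14359504]), 'ee_rot': array([-1.79900362e+02, -1.06195379e-03,  1.54517669e+02]), 'force': array([-0.46706477, -0.21159012,  0.24823036]), 'torque': array([-0.02800623,  0.04516374,  0.02062176]), 'gripper_force': 0.0, 'gripper_width': 91.2799273533269}
{'camera_matrix': array([[405.29211315,   0.        , 257.1572311 ],
       [  0.        , 405.29211315, 187.8573584 ],
       [  0.        ,   0.        ,   1.        ]]), 'k1': 0.045460155336765874, 'world_from_camera': array([[-2.52772263e-02, -9.91528859e-01,  1.27403233e-01,
         4.61434924e+02],
       [-9.99432128e-01,  2.79054839e-02,  1.88866529e-02,
        -1.26202961e+01],
       [-2.22819102e-02, -1.26853482e-01, -9.91671171e-01,
         1.25915148e+03],
       [ 0.00000000e+00,  0.00000000e+00,  0.00000000e+00,
         1.00000000e+00]])}
{'camera_matrix': array([[424.22235834,   0.        , 259.6630393 ],
       [  0.        , 424.22235834, 191.37095178],
       [  0.        ,   0.        ,   1.        ]]), 'k1': -0.10260798932878834, 'world_from_camera': array([[ 4.24099174e-01, -6.71105494e-01,  6.08076728e-01,
        -7.07596488e+01],
       [-9.05562959e-01, -3.21509928e-01,  2.76743732e-01,
        -3.30970439e+02],
       [ 9.77846593e-03, -6.68018549e-01, -7.44080372e-01,
         9.52486787e+02],
       [ 0.00000000e+00,  0.00000000e+00,  0.00000000e+00,
         1.00000000e+00]])}
```

View pics/top0.png

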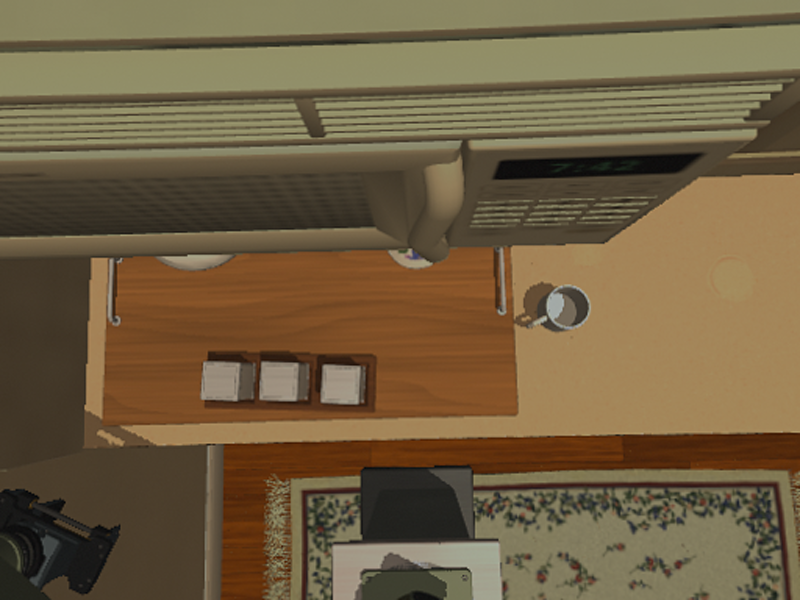

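View pics/scene0.png

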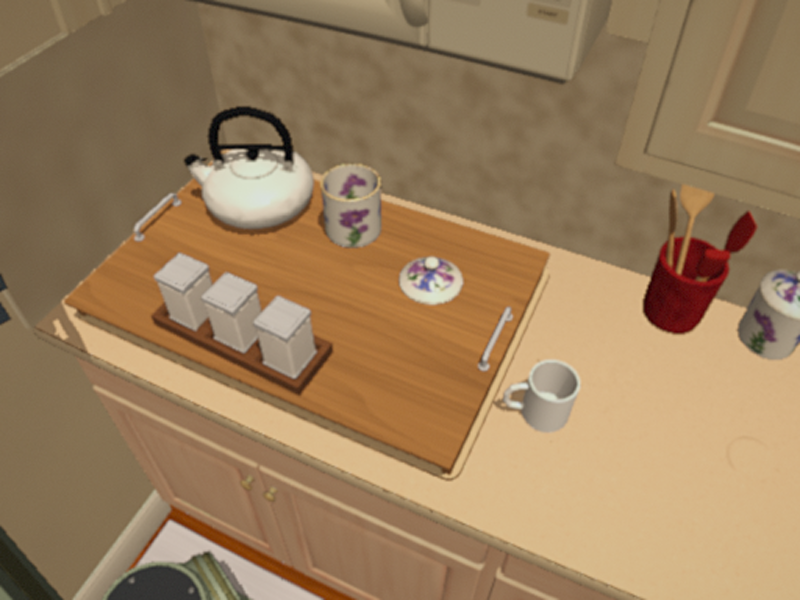

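The top view shows the three lids at about (222,381), (281,381) and (342,384), scaled 800/512. The stand behind them spans about x 203–375, y 352–410. The jar and its lid are at the back edge, and the mug is at (567,308). I'll enlarge the stand next.

```bash
python3 - <<'E'
from workcell import eyes
import cv2
f=eyes.grab_frame("top")[215:275,120:250]
cv2.imwrite("pics/crop1.png",cv2.resize(f[:,:,::-1],None,fx=6,fy=6,interpolation=cv2.INTER_CUBIC))
E
cat > h.py <<'E'
import numpy as np, cv2
from workcell import eyes
def ray(c,u,v):
    K=c["camera_matrix"]; k=c["k1"]
    d=np.array([(u-K[0,2])/K[0,0],(v-K[1,2])/K[1,1]]); s=d.copy()
    for _ in range(20): s=d/(1+k*(s@s))
    T=c["world_from_camera"]
    return T[:3,3],T[:3,:3]@np.array([*s,1])
def onz(c,u,v,z):
    o,d=ray(c,u,v); return o+d*(z-o[2])/d[2]
E
```

```text
(no output)
```

View pics/crop1.png

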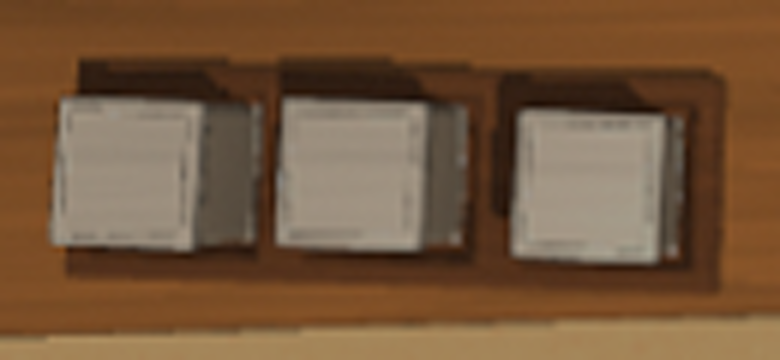

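The crop shows the lid corners. Left tin: (62,98), (204,100), (194,250), (50,245). Middle: (283,98), (428,102), (420,250), (275,246). Right: (518,108), (664,112), (658,263), (511,259). The stand's right corners are at about (724,74) and (718,289).

```bash
python3 - <<'E'
from h import *
c=eyes.calibration("top")
P=lambda u,v,z:onz(c,120+(u+.5)/6-.5,215+(v+.5)/6-.5,z)
L=dict(l=[(62,98),(204,100),(194,250),(50,245)],m=[(283,98),(428,102),(420,250),(275,246)],r=[(518,108),(664,112),(658,263),(511,259)])
C={}
for k,q in L.items():
    w=np.array([P(*p,177) for p in q]);C[k]=w.mean(0); print(k,C[k].round(1),[np.degrees(np.arctan2(*(w[i]-w[j])[[1,0]])).round(1) for i,j in((0,3),(1,2))],(w[3]-w[2]).round(1))
d=C['l']-C['r'];print(d,np.linalg.norm(d),"row yaw",np.degrees(np.arctan2(-d[0],d[1])))
print("stand R corners",P(724,74,82),P(718,289,82))
E
```

```text
l [460.7 320.  177. ] [np.float64(-3.6), np.float64(-3.2)] [ 4.  63.3  0. ]
m [457.6 221.1 177. ] [np.float64(-2.8), np.float64(-3.3)] [ 3.5 63.8  0. ]
r [449.8 116.7 177. ] [np.float64(-3.1), np.float64(-3.2)] [ 3.4 64.6  0. ]
[ 10.91996858 203.33273791   0.        ] 203.62575480067315 row yaw -3.074112098637469
stand R corners [500.10540048  61.61030243  82.        ] [398.28301668  66.45434405  82.        ]
```

```bash
python3 -m crank '[{"dz":0.02,"yaw":-1},{"dz":0.02,"yaw":-1},{"dy":-0.05,"yaw":-1},{"dy":-0.05,"yaw":-1},{"dy":-0.05,"yaw":-1},{"dy":-0.05,"yaw":-1},{"dy":-0.05,"yaw":-1},{"dx":0.04,"yaw":-1},{"dx":0.04,"yaw":-1},{"dx":0.04,"yaw":-1}]' 1 30
python3 -m crank '[{"yaw":-1,"dx":0.04},{"yaw":-1,"dx":0.04},{"yaw":-1,"dx":0.04},{"yaw":-0.5,"dx":0.025},{}]'
python3 - <<'E'
from workcell import telemetry
from h import *
print(eyes.calibration("wrist"))
cv2.imwrite("pics/w1.png",cv2.resize(eyes.grab_frame("wrist")[:,:,::-1],(800,600)))
E
```

```text
{'camera_matrix': array([[276.78397083,   0.        , 253.75845177],
       [  0.        , 276.78397083, 196.71988202],
       [  0.        ,   0.        ,   1.        ]]), 'k1': 0.010602199512582839, 'world_from_camera': array([[ 4.29037137e-01,  8.65359990e-01,  2.58996569e-01,
         1.72420257e+02],
       [ 9.03286810e-01, -4.10936652e-01, -1.23304530e-01,
         5.54954697e+02],
       [-2.71624076e-04,  2.86850407e-01, -9.57975349e-01,
         3.83372357e+02],
       [ 0.00000000e+00,  0.00000000e+00,  0.00000000e+00,
         1.00000000e+00]])}validation failed for argument at $[0]...
validation failed for argument at $[0]...
```

View pics/w1.png

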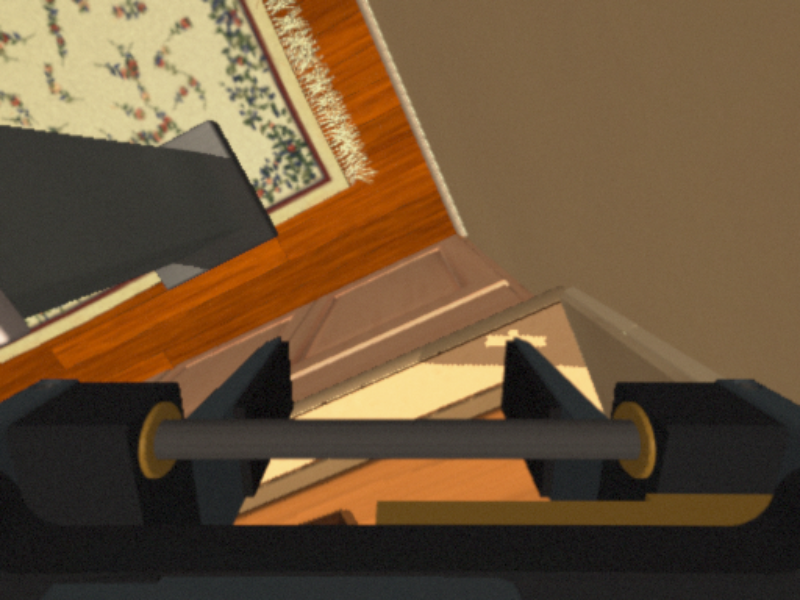

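The moves were refused, so each row evidently needs all its keys. The picture is from the start pose and shows the wall on the left, clear of the gripper. I'll resend with full rows.

```bash
python3 -m crank '[{"dx":0,"dy":0,"dz":0.02,"yaw":-1},{"dx":0,"dy":0,"dz":0.02,"yaw":-1},{"dx":0,"dy":-0.05,"dz":0,"yaw":-1},{"dx":0,"dy":-0.05,"dz":0,"yaw":-1},{"dx":0,"dy":-0.05,"dz":0,"yaw":-1},{"dx":0,"dy":-0.05,"dz":0,"yaw":-1},{"dx":0,"dy":-0.05,"dz":0,"yaw":-1},{"dx":0.04,"dy":0,"dz":0,"yaw":-1},{"dx":0.04,"dy":0,"dz":0,"yaw":-1},{"dx":0.04,"dy":0,"dz":0,"yaw":-1}]' 1 30 &&
python3 -m crank '[{"dx":0.04,"dy":0,"dz":0,"yaw":-1},{"dx":0.04,"dy":0,"dz":0,"yaw":-1},{"dx":0.04,"dy":0,"dz":0,"yaw":-1},{"dx":0.025,"dy":0,"dz":0,"yaw":-0.5},{"dx":0,"dy":0,"dz":0,"yaw":0}]'
```

```text
time_s: 1.45
ee_pos: [344.3, 318.8, 254.0]
ee_rot: [180.0, -0.0, 104.3]
force: [-0.2, -0.0, 0.8]
gripper_width: 91.2
gripper_force: 0.0
time_s: 2.08
ee_pos: [459.9, 318.9, 253.4]
ee_rot: [-179.9, 0.0, 87.0]
force: [-0.4, 0.4, 1.0]
gripper_width: 91.2
gripper_force: 0.0
```

```bash
python3 -m crank '[{"dx":0,"dy":0.001,"dz":-0.03,"yaw":0},{"dx":0,"dy":0,"dz":-0.03,"yaw":0},{"dx":0,"dy":0,"dz":-0.03,"yaw":0},{"dx":0,"dy":0,"dz":-0.03,"yaw":0},{"dx":0,"dy":0,"dz":-0.03,"yaw":0},{"dx":0,"dy":0,"dz":-0.011,"yaw":0},{"dx":0,"dy":0,"dz":0,"yaw":0},{"dx":0,"dy":0,"dz":0,"yaw":0}]' 1 30
python3 - <<'E'
from h import *
cv2.imwrite("pics/s2.png",cv2.resize(eyes.grab_frame("scene")[150:270,70:230,::-1],(800,600),interpolation=cv2.INTER_CUBIC))
E
```

```text
time_s: 3.08
ee_pos: [459.8, 320.3, 126.3]
ee_rot: [179.9, -0.1, 87.0]
force: [-0.3, -1.0, -0.5]
gripper_width: 91.1
gripper_force: 0.0
```

View pics/s2.png

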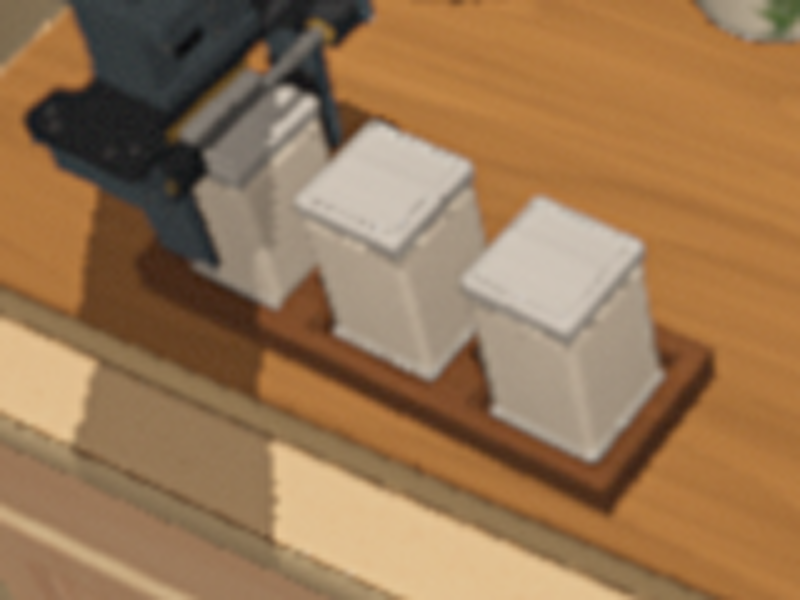

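The fingers straddle the left tin front and back, at about (190,240) and (330,110), and the body is clear of the lid. I'll close and lift.

```bash
python3 -m crank '[{"dx":0,"dy":0,"dz":0,"yaw":0},{"dx":0,"dy":0,"dz":0,"yaw":0},{"dx":0,"dy":0,"dz":0,"yaw":0},{"dx":0,"dy":0,"dz":0,"yaw":0},{"dx":0,"dy":0,"dz":0,"yaw":0},{"dx":0,"dy":0,"dz":0,"yaw":0}]' 0.5 30
python3 -c "
from workcell import telemetry
s=telemetry.state();print(s['force'],s['torque'],s['effort'])"
```

```text
time_s: 3.88
ee_pos: [460.0, 320.1, 125.5]
ee_rot: [179.9, -0.0, 87.0]
force: [2.5, 0.3, 2.0]
gripper_width: 63.8
gripper_force: 30.0
[2.53129255 0.33969312 2.00257627] [-0.00880446 -0.35499449 -0.01438339] [ 6.38470966e-01 -4.06170130e+01 -1.88255972e+01  3.66195990e-01
  6.37190603e-01 -6.90551824e-03]
```

```bash
cat > f.py <<'E'
from workcell import telemetry,eyes
import numpy as np
F=[]
for _ in range(8):
    F.append(telemetry.state()['force']); eyes.grab_frame("wrist")
print(np.mean(F,0).round(2),np.std(F,0).round(2))
E
python3 -m crank '[{"dx":0,"dy":0,"dz":0.005,"yaw":0},{"dx":0,"dy":0,"dz":0.01,"yaw":0},{"dx":0,"dy":0,"dz":0.015,"yaw":0},{"dx":0,"dy":0,"dz":0.015,"yaw":0},{"dx":0,"dy":0,"dz":0.005,"yaw":0},{"dx":0,"dy":0,"dz":0,"yaw":0},{"dx":0,"dy":0,"dz":0,"yaw":0},{"dx":0,"dy":0,"dz":0,"yaw":0},{"dx":0,"dy":0,"dz":0,"yaw":0}]'; python3 f.py
```

```text
time_s: 5.0
ee_pos: [459.3, 319.8, 164.9]
ee_rot: [-180.0, 0.0, 87.0]
force: [-0.8, -0.1, -3.0]
gripper_width: 63.7
gripper_force: 30.0
[-0.39  0.02 -2.62] [0.22 0.2  0.51]
```

```bash
python3 -m crank '[{"dx":0,"dy":0,"dz":-0.01,"yaw":0},{"dx":0,"dy":0,"dz":-0.01,"yaw":0},{"dx":0,"dy":0,"dz":-0.01,"yaw":0},{"dx":0,"dy":0,"dz":-0.01,"yaw":0},{"dx":0,"dy":0,"dz":-0.005,"yaw":0},{"dx":0,"dy":0,"dz":-0.003,"yaw":0},{"dx":0,"dy":0,"dz":-0.0015,"yaw":0},{"dx":0,"dy":0,"dz":0,"yaw":0},{"dx":0,"dy":0,"dz":0,"yaw":0}]'
```

```text
time_s: 6.52
ee_pos: [459.5, 320.0, 125.8]
ee_rot: [180.0, -0.0, 87.0]
force: [-0.5, 0.2, -2.8]
gripper_width: 64.0
gripper_force: 30.0
```

```bash
python3 -m crank '[{"dx":0,"dy":0,"dz":-0.001,"yaw":0},{"dx":0,"dy":0,"dz":0,"yaw":0},{"dx":0,"dy":0,"dz":0,"yaw":0}]'
```

```text
time_s: 6.9
ee_pos: [459.6, 320.0, 125.4]
ee_rot: [180.0, -0.0, 87.0]
force: [-0.6, -1.0, 3.7]
gripper_width: 64.2
gripper_force: 30.0
```

```bash
python3 -m crank '[{"dx":0,"dy":0,"dz":0,"yaw":0},{"dx":0,"dy":0,"dz":0,"yaw":0},{"dx":0,"dy":0,"dz":0,"yaw":0},{"dx":0,"dy":0,"dz":0,"yaw":0},{"dx":0,"dy":0,"dz":0.03,"yaw":0},{"dx":0,"dy":0,"dz":0.04,"yaw":0},{"dx":0,"dy":0,"dz":0.04,"yaw":0},{"dx":0,"dy":-0.06,"dz":0,"yaw":0},{"dx":-0.0025,"dy":-0.064,"dz":0,"yaw":0},{"dx":0,"dy":0,"dz":0,"yaw":0}]' 1
python3 - <<'E'
from h import *
cv2.imwrite("pics/s3.png",cv2.resize(eyes.grab_frame("scene")[120:270,70:270,::-1],(800,600),interpolation=cv2.INTER_CUBIC))
E
```

```text
time_s: 8.15
ee_pos: [457.0, 218.2, 213.0]
ee_rot: [-180.0, 0.0, 86.8]
force: [-1.0, 0.5, -0.5]
gripper_width: 91.1
gripper_force: 0.0
```

View pics/s3.png

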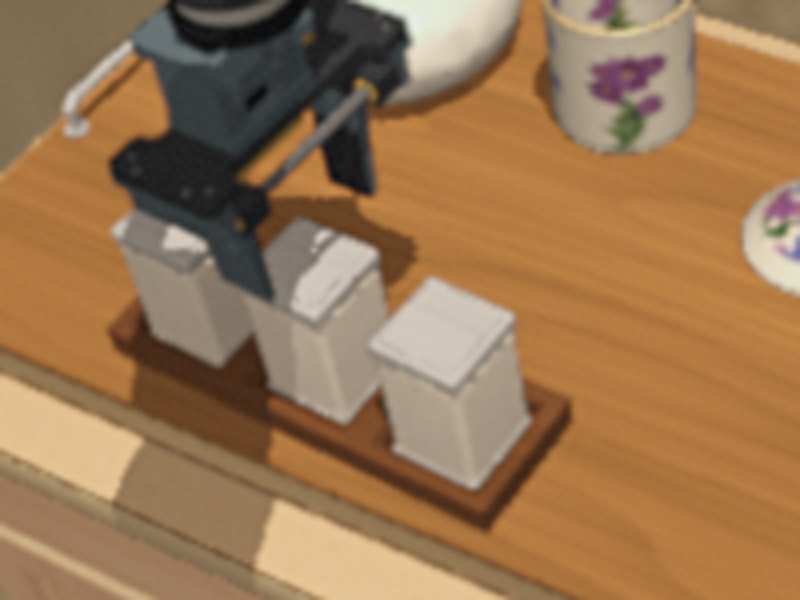

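The left tin stands in its well, with its base at about (215,360), and the gripper is over the middle tin. I'll descend, grip and lift.

```bash
python3 -m crank '[{"dx":0,"dy":0.003,"dz":-0.03,"yaw":0},{"dx":0,"dy":0,"dz":-0.03,"yaw":0},{"dx":0,"dy":0,"dz":-0.03,"yaw":0},{"dx":0,"dy":0,"dz":-0.02,"yaw":0},{"dx":0,"dy":0,"dz":0,"yaw":0},{"dx":0,"dy":0,"dz":0,"yaw":0}]' 1 && python3 -m crank '[{"dx":0,"dy":0,"dz":0,"yaw":0},{"dx":0,"dy":0,"dz":0,"yaw":0},{"dx":0,"dy":0,"dz":0,"yaw":0},{"dx":0,"dy":0,"dz":0,"yaw":0},{"dx":0,"dy":0,"dz":0,"yaw":0},{"dx":0,"dy":0,"dz":0,"yaw":0}]' 0.5 30
```

```text
time_s: 8.95
ee_pos: [458.0, 224.0, 125.3]
ee_rot: [179.9, -0.0, 87.1]
force: [-0.4, -0.1, -0.0]
gripper_width: 91.5
gripper_force: 0.0
time_s: 9.7
ee_pos: [458.2, 223.3, 125.2]
ee_rot: [179.9, -0.0, 87.0]
force: [2.6, -0.6, 3.2]
gripper_width: 63.8
gripper_force: 30.0
```

```bash
python3 -m crank '[{"dx":0,"dy":0,"dz":0.005,"yaw":0},{"dx":0,"dy":0,"dz":0.01,"yaw":0},{"dx":0,"dy":0,"dz":0.015,"yaw":0},{"dx":0,"dy":0,"dz":0.015,"yaw":0},{"dx":0,"dy":0,"dz":0.005,"yaw":0},{"dx":0,"dy":0,"dz":0,"yaw":0},{"dx":0,"dy":0,"dz":0,"yaw":0},{"dx":0,"dy":0,"dz":0,"yaw":0},{"dx":0,"dy":0,"dz":0,"yaw":0}]'; python3 f.py; python3 -m crank '[{"dx":0,"dy":0,"dz":-0.01,"yaw":0},{"dx":0,"dy":0,"dz":-0.01,"yaw":0},{"dx":0,"dy":0,"dz":-0.01,"yaw":0},{"dx":0,"dy":0,"dz":-0.01,"yaw":0},{"dx":0,"dy":0,"dz":-0.005,"yaw":0},{"dx":0,"dy":0,"dz":-0.003,"yaw":0},{"dx":0,"dy":0,"dz":-0.002,"yaw":0},{"dx":0,"dy":0,"dz":0,"yaw":0},{"dx":0,"dy":0,"dz":0,"yaw":0}]'
```

```text
time_s: 10.82
ee_pos: [457.3, 223.0, 164.5]
ee_rot: [-180.0, 0.0, 87.0]
force: [-0.6, -0.2, -3.4]
gripper_width: 63.9
gripper_force: 30.0
[-0.24  0.1  -3.77] [0.26 0.45 0.36]
time_s: 12.35
ee_pos: [457.5, 223.1, 125.2]
ee_rot: [180.0, -0.0, 87.0]
force: [-0.8, -0.3, 0.9]
gripper_width: 63.9
gripper_force: 30.0
```

```bash
python3 -m crank '[{"dx":0,"dy":0,"dz":0,"yaw":0},{"dx":0,"dy":0,"dz":0,"yaw":0},{"dx":0,"dy":0,"dz":0,"yaw":0},{"dx":0,"dy":0,"dz":0,"yaw":0},{"dx":0,"dy":0,"dz":0.03,"yaw":0},{"dx":0,"dy":0,"dz":0.04,"yaw":0},{"dx":0,"dy":0,"dz":0.04,"yaw":0},{"dx":-0.005,"dy":-0.067,"dz":0,"yaw":0},{"dx":-0.0045,"dy":-0.066,"dz":0,"yaw":0},{"dx":0,"dy":0,"dz":0,"yaw":0}]' 1
python3 - <<'E'
from h import *
cv2.imwrite("pics/s4.png",cv2.resize(eyes.grab_frame("scene")[120:270,70:270,::-1],(800,600),interpolation=cv2.INTER_CUBIC))
E
```

```text
time_s: 13.6
ee_pos: [449.3, 114.2, 213.0]
ee_rot: [180.0, 0.0, 86.8]
force: [-0.1, 0.4, -0.2]
gripper_width: 91.5
gripper_force: 0.0
```

View pics/s4.png

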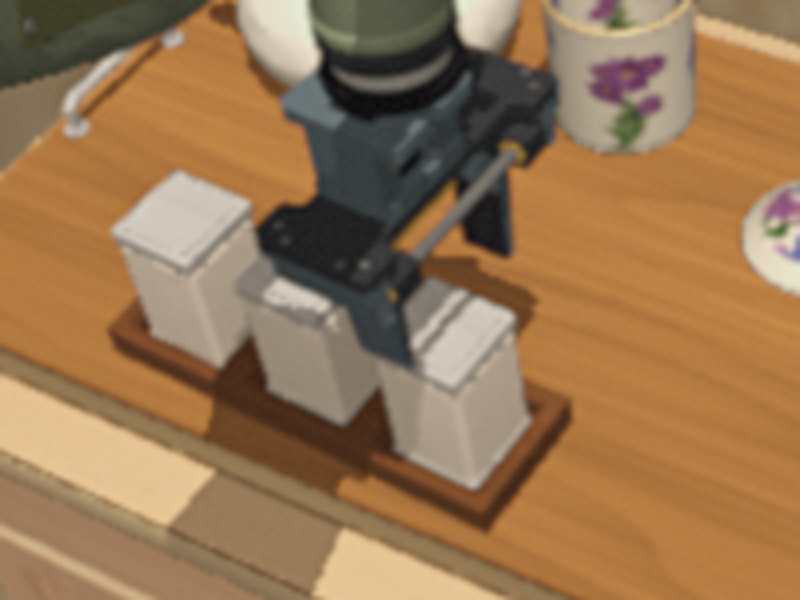

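The left and middle tins stand in their wells, with bases at about (215,360) and (345,420). The gripper is over the right tin.

```bash
python3 -m crank '[{"dx":0,"dy":0,"dz":-0.03,"yaw":0},{"dx":0,"dy":0,"dz":-0.03,"yaw":0},{"dx":0,"dy":0,"dz":-0.03,"yaw":0},{"dx":0,"dy":0,"dz":-0.02,"yaw":0},{"dx":0,"dy":0,"dz":0,"yaw":0},{"dx":0,"dy":0,"dz":0,"yaw":0}]' 1 && python3 -m crank '[{"dx":0,"dy":0,"dz":0,"yaw":0},{"dx":0,"dy":0,"dz":0,"yaw":0},{"dx":0,"dy":0,"dz":0,"yaw":0},{"dx":0,"dy":0,"dz":0,"yaw":0},{"dx":0,"dy":0,"dz":0,"yaw":0},{"dx":0,"dy":0,"dz":0,"yaw":0}]' 0.5 30 && python3 -m crank '[{"dx":0,"dy":0,"dz":0.005,"yaw":0},{"dx":0,"dy":0,"dz":0.01,"yaw":0},{"dx":0,"dy":0,"dz":0.015,"yaw":0},{"dx":0,"dy":0,"dz":0.015,"yaw":0},{"dx":0,"dy":0,"dz":0.005,"yaw":0},{"dx":0,"dy":0,"dz":0,"yaw":0},{"dx":0,"dy":0,"dz":0,"yaw":0},{"dx":0,"dy":0,"dz":0,"yaw":0},{"dx":0,"dy":0,"dz":0,"yaw":0}]'; python3 f.py
```

```text
time_s: 14.4
ee_pos: [450.5, 117.5, 125.3]
ee_rot: [179.9, -0.0, 87.1]
force: [-0.5, 0.2, -0.2]
gripper_width: 91.1
gripper_force: 0.0
time_s: 15.15
ee_pos: [450.9, 116.8, 125.3]
ee_rot: [179.9, -0.0, 87.0]
force: [3.2, 0.6, 2.9]
gripper_width: 63.7
gripper_force: 29.9
time_s: 16.27
ee_pos: [449.7, 116.6, 164.5]
ee_rot: [-180.0, 0.0, 87.0]
force: [-0.4, 0.4, -6.0]
gripper_width: 63.9
gripper_force: 29.8
[-0.09 -0.15 -5.95] [0.47 0.46 0.46]
```

The readings are left 2.6 N, middle 3.8 N and right 6.0 N, so the right tin is the heaviest. I'll raise it further and hold.

```bash
python3 -m crank '[{"dx":0,"dy":0,"dz":0.01,"yaw":0},{"dx":0,"dy":0,"dz":0.015,"yaw":0},{"dx":0,"dy":0,"dz":0.015,"yaw":0},{"dx":0,"dy":0,"dz":0.01,"yaw":0},{"dx":0,"dy":0,"dz":0,"yaw":0},{"dx":0,"dy":0,"dz":0,"yaw":0},{"dx":0,"dy":0,"dz":0,"yaw":0},{"dx":0,"dy":0,"dz":0,"yaw":0},{"dx":0,"dy":0,"dz":0,"yaw":0}]'; python3 f.py
python3 - <<'E'
from h import *
cv2.imwrite("pics/s5.png",cv2.resize(eyes.grab_frame("scene")[120:270,70:270,::-1],(800,600),interpolation=cv2.INTER_CUBIC))
E
```

```text
time_s: 17.8
ee_pos: [449.8, 116.7, 204.6]
ee_rot: [-180.0, 0.0, 87.0]
force: [-0.9, -0.9, -5.1]
gripper_width: 64.1
gripper_force: 29.8
[-0.01 -0.13 -5.65] [0.4  0.57 0.34]
```

View pics/s5.png

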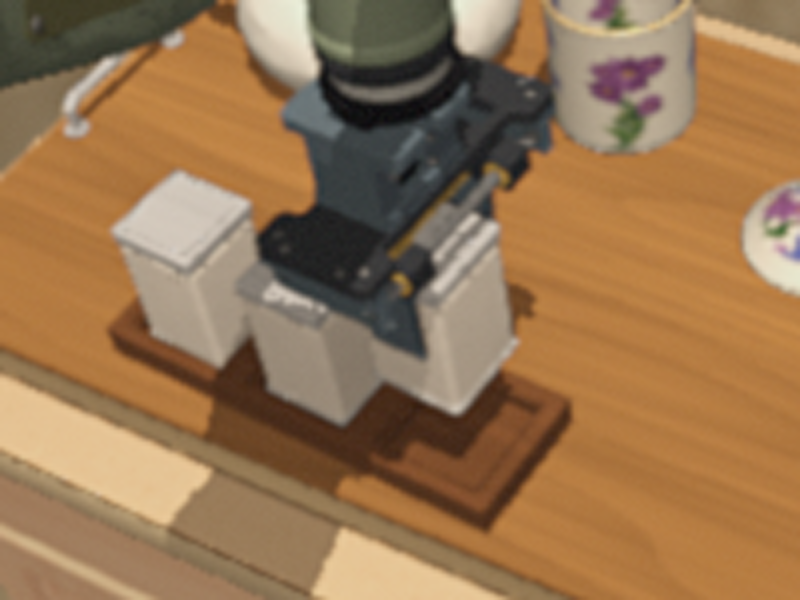

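The right tin is held upright above its empty well, with its base at about (455,410). The other two tins stand in their wells, so I'm handing in.

```bash
python3 -c "
from workcell import ticket
print(ticket.job_done())"
```

```text
the job is handed in; nothing more can be done
None
```

I handed the job in with the right tin, the heaviest (about 5.9 N against 3.8 N middle and 2.6 N left), held upright about 79 mm above its well, and the other two tins back in theirs; no verdict was returned.

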